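# Draw the battery bin out to its stop with the bin hook

### The job

Pick up the bin hook from its mat, drop its end into the pull eye of the bin that holds the grey battery blocks, and use the hook to draw that bin forward until you feel it come up firmly against the rubber bumpers of the stop frame at the rack's mouth (about 10 N on them is right); pull steadily, never with more than about 25 N. Then unhook and stand the hook upright back on its mat. Move the bin only with the hook, and leave the other bin, the screwdriver and the loose battery pack beside the mat where they are.

Things in the scene. Friction and masses are not known exactly. Their poses are not given: they have to be found in the camera images.
- hook: Bin hook standing on the mat, 0.22 kg. Black handle block 100 (x) x 24 (y) x 40 mm tall (z); origin under the handle's centre, on its foot. An 8 mm steel rod leaves the handle's +x end, axis 32 mm above the foot, runs level along +x and, 170 mm from the origin, turns straight down, ending 4 mm above foot level (24 mm below the rod's underside). Grip the handle across its 24 mm.
- hook_grip (a point): Point in the hook's handle, 15 mm ahead (+x) of the handle's centre and 24 mm above its foot: a good place to grip.
- hook_tip (a point): Lower end of the hook's turned-down part: 170 mm ahead (+x) of the hook's origin, 4 mm above its foot level.
- bin: Battery bin: open blue plastic bin holding two big grey blocks with brass contacts on top; loose, 0.4 to 0.8 kg. 150 (x) x 96 (y) mm; front wall (-x) 58 mm tall, back wall 75 mm, walls 4 mm. Origin under its centre; its front faces the rack's mouth. It slides on the deck with 2 mm play each side; a few newtons (2 to 9) drag it.
- bin_eye (a point): Centre of the opening of the battery bin's pull eye: a level U-shaped loop of 6 mm steel bar on the front wall, bar axis 45 mm above the bin's underside (55 mm above the bench). Opening 26 mm wide (y), 27 mm long (x), open above and below. The outer cross bar's axis is 15 mm ahead (-x) of this point, the front wall 15 mm behind it.
- bin_front (a point): Middle of the battery bin's front wall, on its outer face, 30 mm above its underside.
- spare_bin: The other bin, same size and eye but holding six white round reels; stays where it is.
- spare_eye (a point): Centre of the opening of the other bin's eye.
- rack: Fixed aluminium rack 300 deep (x) x 218 mm wide (y), origin under its centre, mouth at -x. Deck 10 mm thick. 6 mm guide walls along x at y = -106, 0, 106 mm, tops 46 mm above the bench, form two bays centred at y = -53 and 53 mm; which bin is in which varies. An open wire shelf covers x = -115 to 140 mm, wires 146 to 154 mm above the bench, on four corner posts.
- stops: Fixed rigid steel stop frame on the deck across the rack's mouth, 8 mm thick (x), axes as the rack's, origin under its centre at deck level. Bottom bar, top 22 mm above the bench; three posts, tops 70 mm above the bench, outer ones 18 mm wide, middle one 30 mm, leaving 76 mm clear per bay. The eye passes out between the posts; bins stop against the rubber bumpers (see stop_face).
- stop_face (a point): Middle of the stop frame's inner (+x) face, 4 mm from its origin, 30 mm above the deck. From it four 10 mm rubber bumpers on adjusting screws stick out inward (+x), two per bay at the height of the eye; all are set alike, by an unmeasured 3 to 19 mm, and do not give. A bin is home when its front wall presses on its two bumpers: find that by feel.
- mat: Thin grey plastic mat, fixed, 200 (x) x 100 (y) x 3 mm thick, origin under its centre; the hook's parking place.
- driver: Bystander: screwdriver lying flat, under 40 mm tall; stays where it is.
- battery: Bystander: loose grey battery pack 100 x 60 x 35 mm; stays where it is.
Things that resemble listed ones, but are neither listed nor needed, are in the scene too. What is shaped like the mat but orange is not meant.

How it is judged:
By the outcome, as a careful person would: the job done as asked, in the order asked, and still so for the second after the job is handed in, with the robot touching nothing.
It also fails if it takes over 64 s, if anything falls off the work surface, if the arm or the gripper's body presses on something with over 40 N, if the wrist force passes 120 N, or if a joint passes its speed limit or range.

### The arm

A 6-joint arm with a two-finger parallel gripper is mounted at the origin on the work surface. World frame = base frame: x ahead of the robot, y to its left, z up, the work surface at z = 0. Lengths are in m, angles in rad, forces in N, time in s.
With the tool pointing down it reaches from about 0.375 to 0.9 m from the base axis. Payload 3.1 kg.
Tool frame: the origin (TCP) lies between the finger pads; the fingertips stand 22 mm ahead of it and the grasp point (between the pads) lies 3 mm ahead of it; z points along the fingers, y is the direction in which the jaws open and shut (so a half turn about z gives the same grasp; the last joint's range is limited). The gripper opens to 85 mm and grips with 20 to 120 N. Pads are 22 mm wide; open, the fingers measure 114 mm over their backs; the gripper's body (76 mm by 85 mm) begins 54 mm behind the grasp point. The pads swing forward as they close: fully open they stand 13 mm farther back than shut.
Start: joints at [-1.379, 0.527, 1.433, -0, 1.181, -0.178], TCP at [0.226, -0.583, 0.253] pointing down, gripper open.
Joint ranges: [-3.08, 3.08], [-0.75, 2.2], [0.22, 2.44], [-1.43, 4.57], [0, 2.65], [-2.85, 2.85]. Speed limits (rad/s): [2.79, 2.79, 3.14, 3.14, 3.14, 3.14].

### API

Orientations are given as a unit quaternion [x, y, z, w].
In Python, from station import status, snapshot, manip gives the robot as it stands.
- The arm moves only by the tool move_arm, never from a script. Its argument "plan" is a list that holds one entry, the list of rows, each a list of 7 numbers: the turn, a rotation vector about the tool's x, y, z scaled (see below), then the shift along the tool's x, y, z scaled (see below), then the closure, from 0 (fully open) to 1 (shut). A call has exactly 8 rows; each row is the pose to reach, as a shift and turn from the pose commanded when the call began, along the tool's axes at that moment; what a row does not reach only later rows make up. The controller multiplies each number of a shift by 100 mm and each number of a turn by pi/4 rad. A row lasts 1/8 s, in which the tool goes at most 62.5 mm and 10.7 degrees, less where a joint would pass 70% of its speed; a pose out of reach is approached as far as the arm can. A call with a number of a shift or a turn outside -1 to 1 is refused whole. A call with a gripper value outside its range is refused whole. The fingers move at their own pace and stop on an object; "force" is the grip in N (left out, the last holds). Time passes only in rows, so rows that repeat a pose let the fingers close, or fill a call up. It gives the time, the measured TCP pose, the force and the opening at its end, in the units of the state.
- status.sense(): the state, without advancing time (a new reading comes with each control period).
- snapshot(name): name is "scene" or "top"; returns a dict with "img" (384x512x3 uint8, red, green, blue), "depth" (384x512 float32, m along the optical axis (not along the pixel's ray), 0 where there is no reading), "mtx" (3x3 intrinsics, pixels), "T" (4x4, takes a point from camera to world coordinates). Camera axes: x right, y up, looking along -z (the intrinsics and any distortion apply to the point x, -y, -z); pixel columns grow to the right and rows downward; lengths in m; the calibration is good to about 2 mm. A picture is of the moment at which its call begins.
- manip.sign_off(): hands the job in, once; it reports no verdict.
The state is a dict: "t": time; "q": joint angles; "qd": joint speeds; "tau": joint torques, N m; "tcp_pos": TCP position; "tool_rot": TCP orientation; "force": force on the tool from outside, world axes, zero at the start; "ft_torque": the same for the moment, N m; "finger_gap": opening from 0.0 (shut) to 1.0 (fully open).
Only numpy, scipy, OpenCV 4.12 (cv2) and the standard library are available. Lean on these libraries where they do the work, as an engineer would, in place of code of your own. Each camera call takes 0.05 s, during which the arm holds its last target. There are 200 camera calls.

## Working session

There is one attempt and no reset: what is moved stays moved. The work goes in short steps, Python scripts to look and compute and a tool call to move; the robot and the scene stay as the last step left them, time stands still between calls to the robot, and variables do not carry over. Pictures are saved under pics/ and viewed, on a budget of 10 in all, crops included, one or two more only if the job needs it, and the job is handed in when it is done.

Besides the shell and the picture viewer there is one more tool, called after ">>>" in YAML: its name, and indented under it one key for each argument. move_arm: Moves the arm, as the interface text tells. Its arguments: {"type":"object","properties":{"plan":{"type":"array"},"force":{"type":"number"}},"required":["plan"]}

```bash
mkdir -p pics; ls; cat > h.py <<'E'
import numpy as np, cv2
from station import status, snapshot, manip
def save(n,f):
    s=snapshot(n); np.savez(f'pics/{f}.npz',**s); cv2.imwrite(f'pics/{f}.png',s['img'][...,::-1]); return s
def load(f): return dict(np.load(f'pics/{f}.npz'))
def px(s,u,v,z=None):
    K=s['mtx'];T=s['T'];d=np.array([(u-K[0,2])/K[0,0],-(v-K[1,2])/K[1,1],-1.])
    if z is None:
        D=s['depth'][int(round(v)),int(round(u))]; return (T@np.r_[d*D,1])[:3]
    r=T[:3,:3]@d; return T[:3,3]+r*(z-T[2,3])/r[2]
def cloud(s):
    K=s['mtx'];h,w=s['depth'].shape;u,v=np.meshgrid(np.arange(w),np.arange(h));D=s['depth']
    P=np.stack([(u-K[0,2])/K[0,0]*D,-(v-K[1,2])/K[1,1]*D,-D,np.ones_like(D)],-1)
    return (P@s['T'].T)[...,:3]
def big(s,u0,v0,u1,v1,k,f):
    cv2.imwrite(f'pics/{f}.png',cv2.resize(s['img'][v0:v1,u0:u1,::-1],None,fx=k,fy=k,interpolation=cv2.INTER_CUBIC))
E
python3 - <<'E'
from h import *
a=save('scene','s0');b=save('top','t0')
for s in(a,b): print(s['T'].round(3),s['mtx'].round(1), s['img'].shape, [k for k in s])
print(status.sense())
E
```

```text
pics
[[-0.568 -0.462  0.681  1.077]
 [ 0.823 -0.322  0.468  0.524]
 [ 0.003  0.826  0.563  0.616]
 [ 0.     0.     0.     1.   ]] [[389.3   0.  251.6]
 [  0.  389.3 190.2]
 [  0.    0.    1. ]] (384, 512, 3) ['img', 'depth', 'mtx', 'T']
[[-0.     0.991 -0.137  0.28 ]
 [-1.    -0.002 -0.015  0.084]
 [-0.015  0.137  0.99   1.284]
 [ 0.     0.     0.     1.   ]] [[425.    0.  251.8]
 [  0.  425.  197.4]
 [  0.    0.    1. ]] (384, 512, 3) ['img', 'depth', 'mtx', 'T']
{'t': 0.1, 'q': array([-1.37951544e+00,  5.28385478e-01,  1.43377222e+00,  4.40126581e-05,
        1.18142509e+00, -1.78541167e-01]), 'qd': array([ 0.00141544, -0.00184694, -0.00393062, -0.00153701,  0.00092945,
        0.00064216]), 'tau': array([ 2.51437058e-07, -4.43305492e+01, -1.78586698e+01, -2.68471049e-04,
        3.90601621e-03,  1.82888363e-05]), 'tcp_pos': array([ 0.22580328, -0.58213645,  0.25242452]), 'tool_rot': array([ 9.82953666e-01,  1.83850755e-01,  1.40119683e-05, -9.95178368e-04]), 'force': array([-0.12819408, -0.29014486,  0.38597077]), 'ft_torque': array([-0.01679648,  0.02305074,  0.00840062]), 'finger_gap': 1.000348982374975}
```

View pics/s0.png

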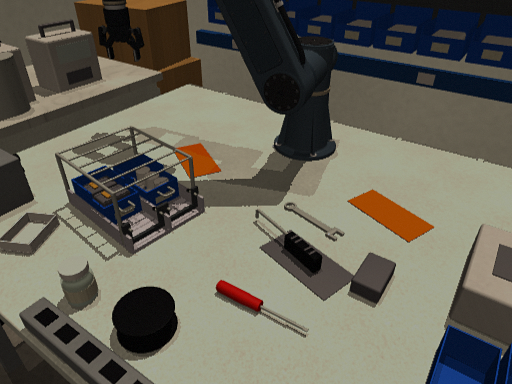

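View pics/t0.png

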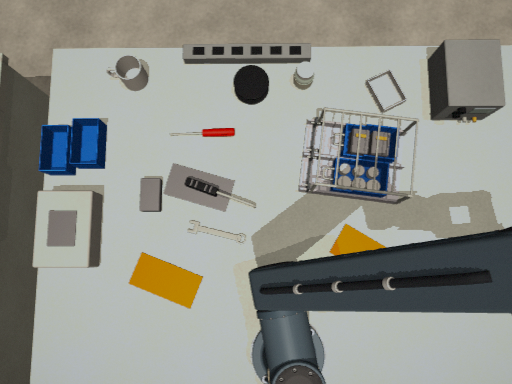

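The scene view shows the hook on its grey mat at (300,250), with the rack at (130,190). The top view shows the hook at (220,190) and the rack mouth facing left at (305,150). The bin with grey blocks is at (370,142) and the reel bin at (360,175). The orange mats at (165,280) and (360,240) are decoys.

```bash
python3 - <<'E'
from h import *
s=load('t0'); a=load('scene'.replace('scene','s0'))
A=cv2.resize(s['img'][95:215,290:430,::-1],None,fx=5.7,fy=5,interpolation=cv2.INTER_CUBIC)
cv2.imwrite('pics/c1.png',cv2.resize(s['img'][98:208,295:425,::-1],None,fx=5,fy=5,interpolation=cv2.INTER_CUBIC))
cv2.imwrite('pics/c2.png',cv2.resize(s['img'][155:220,130:265,::-1],None,fx=5,fy=5,interpolation=cv2.INTER_CUBIC))
E
```

```text
(no output)
```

View pics/c1.png

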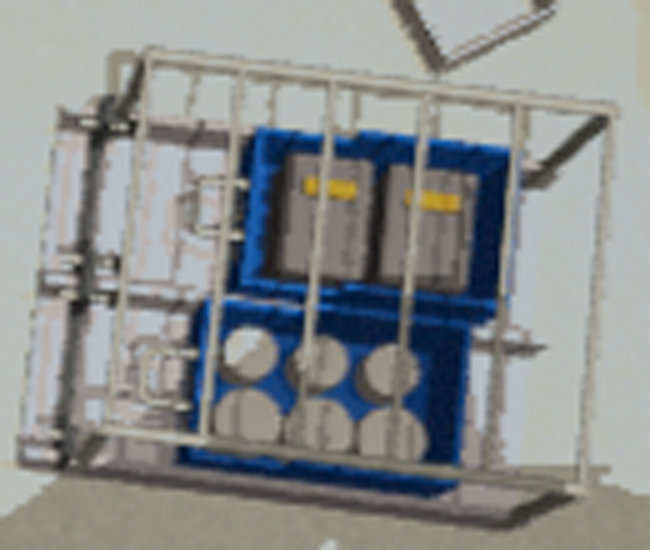

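View pics/c2.png

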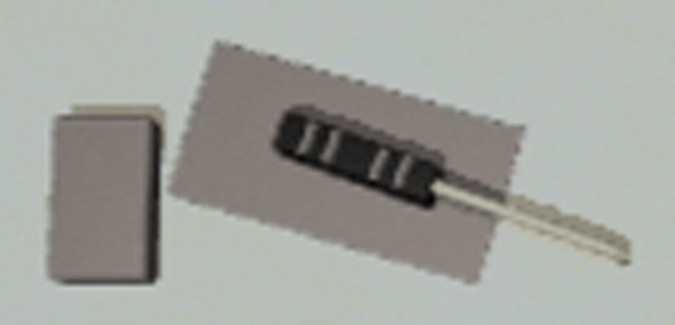

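The crops show that the upper bin holds two grey blocks with brass contacts, and its eye is near crop (210,207), full image (337,139). The lower bin holds white reels, with its eye at crop (160,375), so it is the decoy. The handle in the second crop runs from (280,130) to (440,185), and the rod ends at (628,262). The battery pack is at (105,200).

```bash
python3 - <<'E'
from h import *
s=load('t0'); 
f=lambda u,v:(295+(u+.5)/5-.5,98+(v+.5)/5-.5)
g=lambda u,v:(130+(u+.5)/5-.5,155+(v+.5)/5-.5)
def show(n,p,z): print(n,px(s,*p,z).round(4), 'depthpt',px(s,*p).round(3))
print('shelf')
C=[px(s,*f(*p),.150) for p in[(150,52),(615,107),(585,488),(100,433)]]
for c in C: print(c.round(4))
print(*[np.linalg.norm(C[i]-C[(i+1)%4]).round(4) for i in range(4)])
show('binBL',f(252,130),.068);show('binFL',f(240,285),.068);show('binBackL',f(520,150),.085);show('binBackR',f(505,318),.085)
show('eye outer bar mid',f(188,205),.055);show('eye at wall mid',f(245,212),.055)
show('sp eye outer',f(145,375),.055)
for p in[(62,110),(103,103),(40,290),(78,290),(25,460),(65,465)]: show('stop?'+str(p),f(*p),.07)
for n,p,z in[('h backtopL',(283,125),.043),('handle back mid',(283,130),.043),('handle front mid',(438,187),.043),('rod start',(440,186),.039),('rod end',(628,258),.039)]: show(n,g(*p),z)
for p in[(217,42),(525,127),(478,282),(170,192)]: show('mat',g(*p),.003)
P=cloud(s)
# handle cloud: top pts
Q=P[155:220,130:265].reshape(-1,3); H=Q[(Q[:,2]>.036)&(Q[:,2]<.05)]; print(len(H),H.min(0),H.max(0))
E
```

```text
shelf
[ 0.6864 -0.1009  0.15  ]
[ 0.6535 -0.3551  0.15  ]
[ 0.4421 -0.3277  0.15  ]
[ 0.4727 -0.0689  0.15  ]
0.2562 0.2132 0.2606 0.2161
binBL [ 0.6676 -0.1732  0.068 ] depthpt [ 0.675 -0.178  0.046]
binFL [ 0.574  -0.1633  0.068 ] depthpt [ 0.575 -0.164  0.065]
binBackL [ 0.6494 -0.3241  0.085 ] depthpt [ 0.676 -0.353 -0.001]
binBackR [ 0.5499 -0.3108  0.085 ] depthpt [ 0.567 -0.336  0.01 ]
eye outer bar mid [ 0.6259 -0.1367  0.055 ] depthpt [ 0.639 -0.145  0.01 ]
eye at wall mid [ 0.6215 -0.1703  0.055 ] depthpt [ 0.619 -0.169  0.063]
sp eye outer [ 0.5233 -0.1088  0.055 ] depthpt [ 0.533 -0.116  0.008]
stop?(62, 110) [ 0.6798 -0.0613  0.07  ] depthpt [ 0.692 -0.066  0.034]
stop?(103, 103) [ 0.6839 -0.0855  0.07  ] depthpt [ 0.685 -0.086  0.068]
stop?(40, 290) [ 0.571  -0.0465  0.07  ] depthpt [ 0.583 -0.052  0.019]
stop?(78, 290) [ 0.5709 -0.0686  0.07  ] depthpt [ 0.574 -0.07   0.059]
stop?(25, 460) [ 0.4706 -0.0362  0.07  ] depthpt [ 0.477 -0.04   0.028]
stop?(65, 465) [ 0.4677 -0.0592  0.07  ] depthpt [ 0.474 -0.064  0.028]
h backtopL [0.5059 0.2971 0.043 ] depthpt [0.506 0.297 0.042]
handle back mid [0.5028 0.2971 0.043 ] depthpt [0.503 0.297 0.044]
handle front mid [0.4684 0.2045 0.043 ] depthpt [0.469 0.205 0.04 ]
rod start [0.4696 0.2037 0.039 ] depthpt [0.47  0.204 0.039]
rod end [0.4263 0.0922 0.039 ] depthpt [0.427 0.092 0.032]
mat [0.5653 0.3459 0.003 ] depthpt [0.565 0.346 0.004]
mat [0.5114 0.1554 0.003 ] depthpt [ 0.512  0.156 -0.002]
mat [0.4161 0.1835 0.003 ] depthpt [ 0.417  0.184 -0.004]
mat [0.4718 0.3724 0.003 ] depthpt [0.472 0.373 0.002]
467 [0.41554553 0.09871132 0.03600434] [0.51443387 0.43672849 0.04891569]
```

>>> move_arm:
  plan:
    - [[0,0,0,0.12,-0.125,0,0],[0,0,0,0.24,-0.25,0,0],[0,0,0,0.36,-0.375,0,0],[0,0,0,0.48,-0.5,0,0],[0,0,0,0.6,-0.625,0,0],[0,0,0,0.72,-0.75,0,0],[0,0,0,0.84,-0.875,0,0],[0,0,0,0.95,-1,0,0]]
  force: 80

```text
t: 1.1
tcp_pos: [0.2788, -0.4541, 0.2533]
tool_rot: [0.983, 0.184, 0.0, 0.0]
force: [0.9, 0.4, 0.8]
finger_gap: 0.999
```

>>> move_arm:
  plan:
    - [[0,0,0,0.12,-0.125,0,0],[0,0,0,0.24,-0.25,0,0],[0,0,0,0.36,-0.375,0,0],[0,0,0,0.48,-0.5,0,0],[0,0,0,0.6,-0.625,0,0],[0,0,0,0.72,-0.75,0,0],[0,0,0,0.84,-0.875,0,0],[0,0,0,0.95,-1,0,0]]

```text
t: 2.1
tcp_pos: [0.3312, -0.3265, 0.2533]
tool_rot: [0.983, 0.184, 0.0, 0.0]
force: [-1.0, -0.0, 0.6]
finger_gap: 0.996
```

>>> move_arm:
  plan:
    - [[0,0,0,0.1,-0.125,0,0],[0,0,0,0.2,-0.25,0,0],[0,0,0,0.3,-0.375,0,0],[0,0,0,0.4,-0.5,0,0],[0,0,0,0.5,-0.625,0,0],[0,0,0,0.6,-0.75,0,0],[0,0,0,0.7,-0.875,0,0],[0,0,0,0.75,-1,0,0]]

```text
t: 3.1
tcp_pos: [0.3649, -0.2062, 0.2533]
tool_rot: [0.983, 0.184, 0.0, 0.0]
force: [-0.6, -0.7, -0.1]
finger_gap: 1.001
```

>>> move_arm:
  plan:
    - [[0,0,0,0.1,-0.125,0,0],[0,0,0,0.2,-0.25,0,0],[0,0,0,0.3,-0.375,0,0],[0,0,0,0.4,-0.5,0,0],[0,0,0,0.5,-0.625,0,0],[0,0,0,0.6,-0.75,0,0],[0,0,0,0.7,-0.875,0,0],[0,0,0,0.75,-1,0,0]]

```text
t: 4.1
tcp_pos: [0.3987, -0.0859, 0.2533]
tool_rot: [0.983, 0.184, 0.0, 0.0]
force: [0.8, -0.2, -0.2]
finger_gap: 1.003
```

>>> move_arm:
  plan:
    - [[0,0,0,0.1,-0.125,0,0],[0,0,0,0.2,-0.25,0,0],[0,0,-0.1,0.3,-0.375,0,0],[0,0,-0.2,0.4,-0.5,0,0],[0,0,-0.3,0.5,-0.625,0,0],[0,0,-0.4,0.6,-0.75,0,0],[0,0,-0.5,0.7,-0.875,0,0],[0,0,-0.6,0.75,-1,0,0]]

```text
t: 5.1
tcp_pos: [0.4322, 0.0344, 0.2533]
tool_rot: [0.912, 0.41, 0.0, 0.0]
force: [0.1, -0.1, 0.3]
finger_gap: 1.002
```

```bash
cat >> h.py <<'E'
from scipy.spatial.transform import Rotation as R
def to(pos,yaw):
    """numbers (turn, shift) from the present pose to TCP pos, tool down, tool x at yaw deg"""
    st=status.sense(); A=R.from_quat(st['tool_rot']); a=np.radians(yaw)
    B=R.from_matrix(np.array([[np.cos(a),np.sin(a),0],[np.sin(a),-np.cos(a),0],[0,0,-1]]))
    print('t',round(st['t'],2),'tcp',st['tcp_pos'].round(4),'yaw',np.degrees(np.arctan2(*A.as_matrix()[[1,0],0])).round(2),'F',st['force'].round(2),'gap',round(st['finger_gap'],3))
    print('turn',((A.inv()*B).as_rotvec()/(np.pi/4)).round(3),'shift',(A.inv().apply(np.array(pos)-st['tcp_pos'])/.1).round(3))
E
python3 -c "
from h import *
to([.4803,.2367,.12],69.5)
s=load('t0');P=cloud(s);Q=P[150:225,160:235].reshape(-1,3);H=Q[(Q[:,2]>.035)&(Q[:,2]<.05)&(Q[:,1]>.2)&(Q[:,1]<.31)&(Q[:,0]<.53)]
(c,wh,an)=cv2.minAreaRect(H[:,:2].astype('f4'));print(c,wh,an)"
```

```text
t 5.1 tcp [0.4322 0.0344 0.2533] yaw 48.35 F [ 0.07 -0.09  0.29] gap 1.002
turn [ 0.    0.   -0.47] shift [ 1.831 -0.985  1.333]
(0.48662373423576355, 0.2522652745246887) (0.10549996793270111, 0.02456061914563179) 70.57820129394531
```

>>> move_arm:
  plan:
    - [[0,0,-0.06,0.12,-0.06,0.08,0],[0,0,-0.12,0.24,-0.12,0.16,0],[0,0,-0.18,0.36,-0.18,0.24,0],[0,0,-0.24,0.48,-0.24,0.32,0],[0,0,-0.3,0.6,-0.3,0.4,0],[0,0,-0.36,0.72,-0.36,0.48,0],[0,0,-0.42,0.84,-0.42,0.56,0],[0,0,-0.48,0.95,-0.5,0.65,0]]

```text
t: 6.1
tcp_pos: [0.4586, 0.1385, 0.1878]
tool_rot: [0.819, 0.573, 0.0, 0.0]
force: [0.1, -0.3, -0.3]
finger_gap: 0.997
```

```bash
python3 -c "
from h import *
to([.481,.2375,.10],70)"
```

```text
t 6.1 tcp [0.4586 0.1385 0.1878] yaw 69.96 F [ 0.09 -0.3  -0.34] gap 0.997
turn [ 0.001 -0.    -0.001] shift [ 1.007 -0.13   0.878]
```

>>> move_arm:
  plan:
    - [[0,0,0,0.13,-0.02,0.1,0],[0,0,0,0.26,-0.04,0.2,0],[0,0,0,0.4,-0.06,0.3,0],[0,0,0,0.55,-0.08,0.4,0],[0,0,0,0.7,-0.1,0.5,0],[0,0,0,0.85,-0.12,0.6,0],[0,0,0,1,-0.13,0.7,0],[0,0,0,1,-0.13,0.75,0]]

```text
t: 7.1
tcp_pos: [0.4809, 0.237, 0.1126]
tool_rot: [0.82, 0.573, 0.0, 0.0]
force: [0.3, -0.6, -0.9]
finger_gap: 1.001
```

```bash
python3 -c "
from h import *
to([.481,.2375,.03],70)
s=save('scene','s1');big(s,220,170,420,320,4,'s1c')"
```

```text
t 7.1 tcp [0.4809 0.237  0.1126] yaw 69.87 F [ 0.35 -0.6  -0.85] gap 1.001
turn [ 0.    -0.    -0.003] shift [ 0.005 -0.001  0.826]
```

View pics/s1c.png

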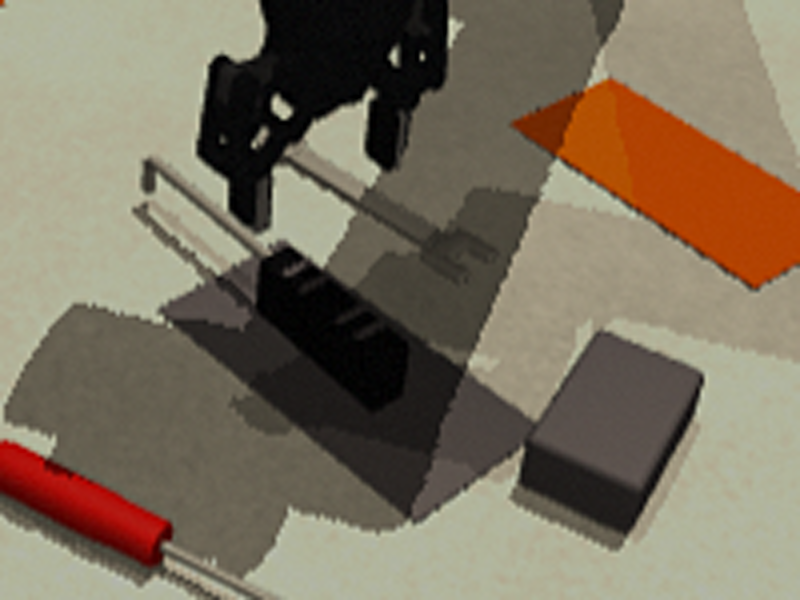

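The picture shows the open fingers straddling the handle's front part, at crop (250,220) and (385,160). The screwdriver and battery pack are clear of them, so I'll go down and grip.

>>> move_arm:
  plan:
    - [[0,0,0,0,0,0.12,0],[0,0,0,0,0,0.25,0],[0,0,0,0,0,0.38,0],[0,0,0,0,0,0.5,0],[0,0,0,0,0,0.62,0],[0,0,0,0,0,0.74,0],[0,0,0,0,0,0.82,0],[0,0,0,0,0,0.82,0]]

```text
t: 8.15
tcp_pos: [0.4802, 0.2359, 0.0306]
tool_rot: [0.82, 0.572, -0.001, -0.0]
force: [0.4, -0.2, -0.3]
finger_gap: 0.997
```

>>> move_arm:
  plan:
    - [[0,0,0,0,0,0,0.5],[0,0,0,0,0,0,0.7],[0,0,0,0,0,0,0.9],[0,0,0,0,0,0,1],[0,0,0,0,0,0,1],[0,0,0,0,0,0,1],[0,0,0,0,0,0,1],[0,0,0,0,0,0,1]]
  force: 80

```text
t: 9.15
tcp_pos: [0.4809, 0.236, 0.0319]
tool_rot: [0.82, 0.572, 0.0, 0.0]
force: [-0.7, -0.5, 5.4]
finger_gap: 0.268
```

>>> move_arm:
  plan:
    - [[0,0,0,0,0,-0.1,1],[0,0,0,0,0,-0.2,1],[0,0,0,0,0,-0.35,1],[0,0,0,0,0,-0.5,1],[0,0,0,0,0,-0.6,1],[0,0,0,0,0,-0.7,1],[0,0,0,0,0,-0.7,1],[0,0,0,0,0,-0.7,1]]

```text
t: 10.15
tcp_pos: [0.4803, 0.2358, 0.1011]
tool_rot: [0.82, 0.572, -0.0, -0.0]
force: [0.8, -0.2, -1.4]
finger_gap: 0.265
```

```bash
python3 -c "
from h import *
to([.6428,.05,.10],82.9)
s=save('top','t1');a=save('scene','s2');A=cv2.resize(s['img'][150:225,130:260,::-1],(780,450),interpolation=cv2.INTER_CUBIC)
cv2.imwrite('pics/t1c.png',A)
"
```

```text
t 10.15 tcp [0.4803 0.2358 0.1011] yaw 69.79 F [ 0.78 -0.15 -1.36] gap 0.265
turn [-0.001  0.    -0.291] shift [-1.183  2.167  0.01 ]
```

View pics/t1c.png

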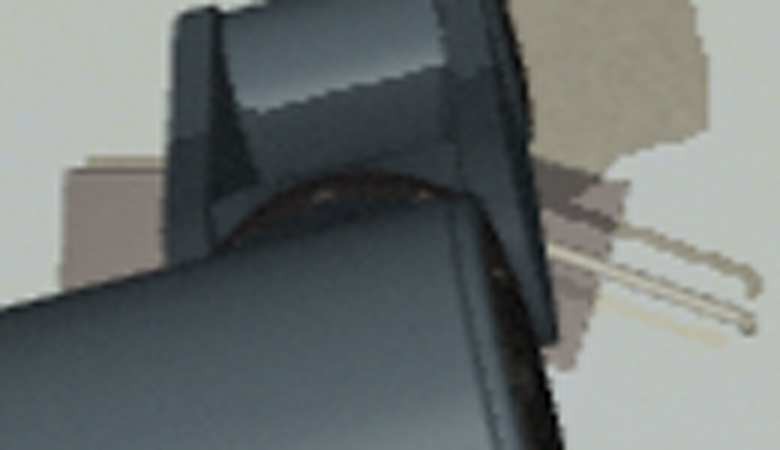

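The hook is lifted, with its rod end at crop (748,325), full image (254.7,204.2). The scene can wait. Next I'll compute the tip's offset in the tool frame.

```bash
python3 -c "
from h import *
s=load('t1');u,v=130+748.5/6-.5,150+326/6-.5
e=px(s,u,v,.105); a=px(s,130+555/6-.5,150+252/6-.5,.105)
print(e,a,np.degrees(np.arctan2(*(e-a)[[1,0]])), px(s,u,v))
a=np.radians(69.8);X=np.array([np.cos(a),np.sin(a)]);d=(e-np.array([.4803,.2358,0]))[:2]
print('along -x',-d@X,'side(tool y)',d@[X[1],-X[0]])
"
```

```text
[0.42522945 0.09442551 0.105     ] [0.46032442 0.18496426 0.105     ] -111.187510847678 [0.42559037 0.09445198 0.10207143]
along -x 0.15169472957278154 side(tool y) -0.0028669683116706104
```

>>> move_arm:
  plan:
    - [[0,0,0,-0.02,0.1,0,1],[0,0,0,-0.05,0.22,0,1],[0,0,0,-0.07,0.35,0,1],[0,0,0,-0.1,0.5,0,1],[0,0,0,-0.13,0.65,0,1],[0,0,0,-0.15,0.78,0,1],[0,0,0,-0.18,0.9,0,1],[0,0,0,-0.2,1,0,1]]

```text
t: 11.25
tcp_pos: [0.5681, 0.1821, 0.1013]
tool_rot: [0.82, 0.572, -0.0, -0.0]
force: [-0.7, 0.3, -2.0]
finger_gap: 0.267
```

>>> move_arm:
  plan:
    - [[0,0,-0.03,-0.03,0.1,0,1],[0,0,-0.07,-0.07,0.22,0,1],[0,0,-0.11,-0.11,0.35,0,1],[0,0,-0.15,-0.15,0.5,0,1],[0,0,-0.2,-0.2,0.65,0,1],[0,0,-0.25,-0.24,0.8,0,1],[0,0,-0.31,-0.3,1,0,1],[0,0,-0.31,-0.3,1,0,1]]

```text
t: 12.25
tcp_pos: [0.6523, 0.1189, 0.1014]
tool_rot: [0.745, 0.667, 0.001, 0.001]
force: [-0.6, -0.4, -2.4]
finger_gap: 0.269
```

```bash
python3 -c "
from h import *
to([.6426,-.0029,.10],83.9)
s=save('top','t2');a=save('scene','s3');A=cv2.resize(s['img'][98:208,265:395,::-1],None,fx=6,fy=6,interpolation=cv2.INTER_CUBIC)
cv2.imwrite('pics/t2c.png',A[:600,:780])
"
```

```text
t 12.25 tcp [0.6523 0.1189 0.1014] yaw 83.66 F [-0.59 -0.42 -2.4 ] gap 0.269
turn [ 0.002 -0.    -0.005] shift [-1.221  0.038  0.014]
```

View pics/t2c.png

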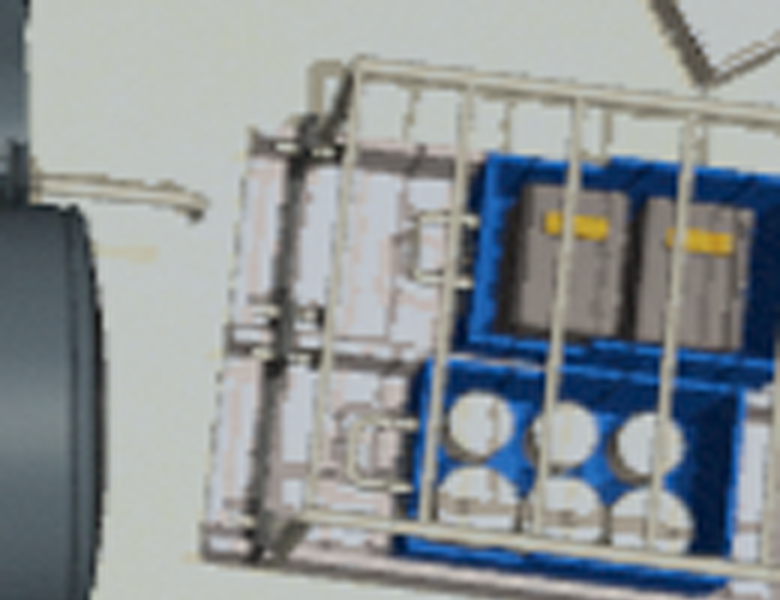

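The rod end is at crop (193,204). The battery bin's eye spans about (415,215) to (470,280), and the rod is level with its bay.

```bash
python3 -c "
from h import *
s=load('t2');f=lambda u,v:(265+(u+.5)/6-.5,98+(v+.5)/6-.5)
e=px(s,*f(196,204),.105);b=px(s,*f(45,184),.105)
print('rod',e,b,np.degrees(np.arctan2(*(e-b)[[1,0]])))
o=px(s,*f(418,246),.055);w=px(s,*f(474,249),.055)
print('bar',o,'wall',w,np.linalg.norm(o-w))
c=(o+w)/2
a=np.radians(83.66);X=np.array([np.cos(a),np.sin(a)]);Y=np.array([X[1],-X[0]])
d=c[:2]-e[:2];print('eye centre',c,'from rod end: fwd',-d@X,'toolY',d@Y)
"
```

```text
rod [ 0.63291098 -0.02866237  0.105     ] [0.6431016  0.04312404 0.105     ] -98.07958356444054
bar [ 0.6259266  -0.14272914  0.055     ] wall [ 0.62427471 -0.17028925  0.055     ] 0.027609572972960378
eye centre [ 0.62510065 -0.15650919  0.055     ] from rod end: fwd 0.1279274064512307 toolY 0.0063553345620831645
```

>>> move_arm:
  plan:
    - [[0,0,0,-0.1,0.01,0,1],[0,0,0,-0.2,0.02,0,1],[0,0,0,-0.32,0.03,0,1],[0,0,0,-0.45,0.04,0,1],[0,0,0,-0.6,0.05,0,1],[0,0,0,-0.74,0.05,0,1],[0,0,0,-0.88,0.05,0,1],[0,0,0,-1,0.05,0,1]]

```text
t: 13.35
tcp_pos: [0.6449, 0.0189, 0.1013]
tool_rot: [0.745, 0.667, 0.0, -0.0]
force: [0.3, 0.8, -1.5]
finger_gap: 0.273
```

>>> move_arm:
  plan:
    - [[0,0,0,-0.1,0,0,1],[0,0,0,-0.2,0,0,1],[0,0,0,-0.24,0,0,1],[0,0,0,-0.24,0,0,1],[0,0,0,-0.24,0,0,1],[0,0,0,-0.24,0,0,1],[0,0,0,-0.24,0,0,1],[0,0,0,-0.24,0,0,1]]

```text
t: 14.35
tcp_pos: [0.6424, -0.0037, 0.1013]
tool_rot: [0.745, 0.668, 0.0, 0.0]
force: [0.2, 0.6, -2.2]
finger_gap: 0.268
```

```bash
python3 -c "
from h import *
to([.6426,-.0029,.10],83.9)
s=save('top','t3');a=save('scene','s4');A=cv2.resize(s['img'][110:170,295:375,::-1],(720,540),interpolation=cv2.INTER_CUBIC)
B=cv2.resize(a['img'][120:250,50:220,::-1],(706,540),interpolation=cv2.INTER_CUBIC)
A=cv2.resize(s['img'][115:165,300:365,::-1],None,fx=6,fy=6,interpolation=cv2.INTER_CUBIC)
B=cv2.resize(a['img'][150:245,75:205,::-1],None,fx=6,fy=6,interpolation=cv2.INTER_CUBIC)[:,:400]
B=cv2.resize(a['img'][150:245,100:205,::-1],None,fx=3.8,fy=3.8,interpolation=cv2.INTER_CUBIC)
C=np.zeros((400,800,3),np.uint8);C[:300,:390]=A;C[:361,400:799]=B[:361,:399]
cv2.imwrite('pics/m3.png',C)
"
```

```text
t 14.35 tcp [ 0.6424 -0.0037  0.1013] yaw 83.75 F [ 0.21  0.6  -2.16] gap 0.268
turn [ 0.     0.    -0.003] shift [0.008 0.001 0.013]
```

View pics/m3.png

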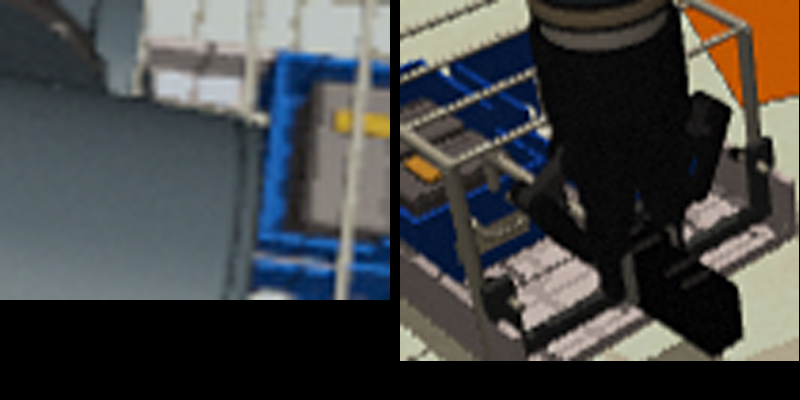

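The arm hides the eye from the top camera. The scene crop shows the turned-down end at (495,175) above the eye at (500,235), so I'll zoom in there before dropping it.

```bash
python3 -c "
from h import *
a=load('s4');big(a,108,175,158,225,12,'m4')
P=cloud(a)
K=a['mtx'];Ti=np.linalg.inv(a['T'])
def proj(p):
    q=Ti@np.r_[p,1];return (K[0,0]*q[0]/-q[2]+K[0,2]-108+.5)*12-.5,(K[1,1]*q[1]/q[2]+K[1,2]-175+.5)*12-.5
X=np.array([np.cos(np.radians(83.75)),np.sin(np.radians(83.75)),0]);Y=np.array([X[1],-X[0],0])
t=np.array([.6424,-.0037,.0764])-.152*X-.0027*Y;print('pred tip',t,proj(t))
u=np.array([.1236,.9923,0]);c=np.array([.6244,-.155,.055])
print('eye',proj(c),'bar',proj(c+.015*u),'walls',proj(c-.015*u))
"
```

```text
pred tip [ 0.62316828 -0.15450262  0.0764    ] (np.float64(208.21158694611387), np.float64(276.2546218588943))
eye (np.float64(220.82353411620312), np.float64(364.9639418759683)) bar (np.float64(263.5700253023974), np.float64(394.81962655198754)) walls (np.float64(178.8179088415543), np.float64(335.6257045606218))
```

View pics/m4.png

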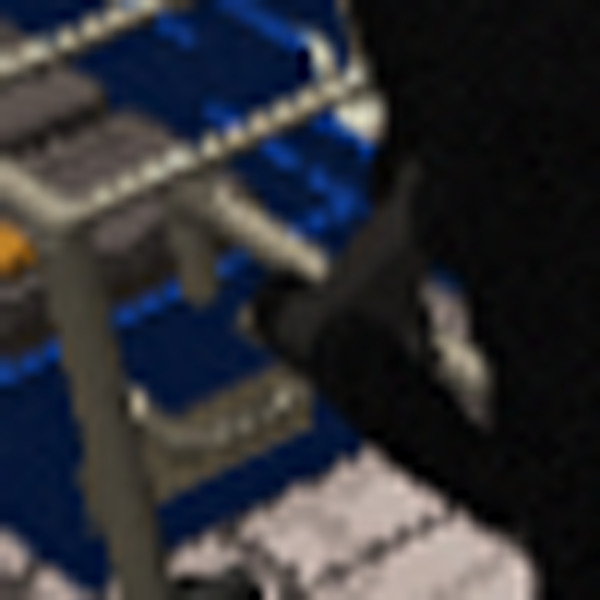

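In the enlarged crop, the turned-down end's bottom is at (200,298). The eye's bar runs from about (175,440) to (300,395), which puts the opening centre near (217,396). The offset from tip to eye is (17,98), and straight above the centre would give (13,89), so the tip is over the opening within a few mm. Lowering 33 mm.

>>> move_arm:
  plan:
    - [[0,0,0,0,0,0.04,1],[0,0,0,0,0,0.08,1],[0,0,0,0,0,0.12,1],[0,0,0,0,0,0.17,1],[0,0,0,0,0,0.22,1],[0,0,0,0,0,0.27,1],[0,0,0,0,0,0.31,1],[0,0,0,0,0,0.33,1]]

```text
t: 15.45
tcp_pos: [0.6423, -0.0039, 0.068]
tool_rot: [0.745, 0.667, -0.0, -0.0]
force: [0.6, 0.2, -2.0]
finger_gap: 0.272
```

```bash
python3 -c "
from h import *
to([.6426,-.0029,.068],83.75)
"
```

```text
t 15.45 tcp [ 0.6423 -0.0039  0.068 ] yaw 83.74 F [ 0.62  0.16 -2.01] gap 0.272
turn [-0.001 -0.    -0.   ] shift [ 0.01   0.002 -0.   ]
```

>>> move_arm:
  plan:
    - [[0,0,0,0.04,0,0,1],[0,0,0,0.09,0,0,1],[0,0,0,0.15,0,0,1],[0,0,0,0.22,0,0,1],[0,0,0,0.3,0,0,1],[0,0,0,0.38,0.01,0,1],[0,0,0,0.46,0.01,0,1],[0,0,0,0.53,0.01,0,1]]

```text
t: 16.45
tcp_pos: [0.6493, 0.0493, 0.0683]
tool_rot: [0.745, 0.668, -0.0, 0.0]
force: [-0.6, -2.4, -2.8]
finger_gap: 0.273
```

```bash
python3 -c "
from h import *
to([.6423,-.0039,.068],83.75)
"
```

```text
t 16.45 tcp [0.6493 0.0493 0.0683] yaw 83.76 F [-0.63 -2.39 -2.76] gap 0.273
turn [0. 0. 0.] shift [-0.537 -0.011  0.003]
```

>>> move_arm:
  plan:
    - [[0,0,0,0.015,0,0,1],[0,0,0,0.03,0,0,1],[0,0,0,0.045,0,0,1],[0,0,0,0.06,0,0,1],[0,0,0,0.075,0,0,1],[0,0,0,0.09,0,0,1],[0,0,0,0.105,0,0,1],[0,0,0,0.12,0,0,1]]

```text
t: 17.45
tcp_pos: [0.6505, 0.0607, 0.0683]
tool_rot: [0.745, 0.667, -0.0, -0.0]
force: [0.5, -1.9, -2.8]
finger_gap: 0.267
```

>>> move_arm:
  plan:
    - [[0,0,0,0.005,0,0,1],[0,0,0,0.01,0,0,1],[0,0,0,0.015,0,0,1],[0,0,0,0.02,0,0,1],[0,0,0,0.025,0,0,1],[0,0,0,0.03,0,0,1],[0,0,0,0.035,0,0,1],[0,0,0,0.04,0,0,1]]

```text
t: 18.45
tcp_pos: [0.6509, 0.0647, 0.0683]
tool_rot: [0.745, 0.667, -0.0, -0.0]
force: [-0.1, -2.3, -2.8]
finger_gap: 0.264
```

```bash
python3 -c "
from h import *
a=save('scene','s5');b=save('top','t4')
B=cv2.resize(a['img'][140:250,60:210,::-1],None,fx=4,fy=4,interpolation=cv2.INTER_CUBIC)
cv2.imwrite('pics/m5.png',B)
"
```

```text
(no output)
```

View pics/m5.png

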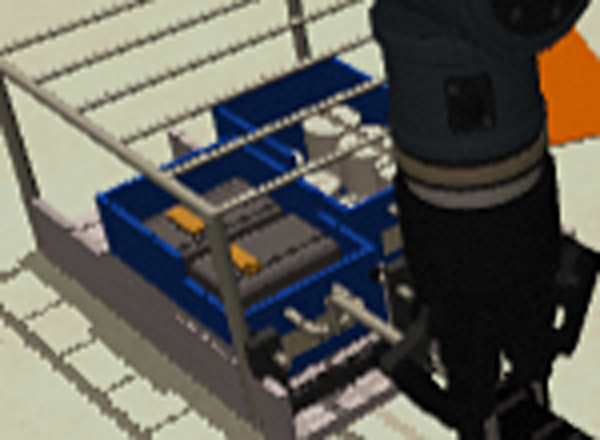

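The bin has followed the hook, with its front wall near (320,330) now close to the stop frame and the rod in its eye. I'll continue in small steps until I feel contact.

>>> move_arm:
  plan:
    - [[0,0,0,0.005,0,0,1],[0,0,0,0.01,0,0,1],[0,0,0,0.015,0,0,1],[0,0,0,0.02,0,0,1],[0,0,0,0.025,0,0,1],[0,0,0,0.03,0,0,1],[0,0,0,0.03,0,0,1],[0,0,0,0.03,0,0,1]]

```text
t: 19.55
tcp_pos: [0.6513, 0.0677, 0.0683]
tool_rot: [0.745, 0.667, 0.0, -0.0]
force: [-1.1, -2.4, -2.3]
finger_gap: 0.273
```

```bash
python3 -c "
from h import *
to([.6423,-.0039,.068],83.75)
"
```

```text
t 19.55 tcp [0.6513 0.0677 0.0683] yaw 83.74 F [-1.06 -2.42 -2.33] gap 0.273
turn [ 0. -0. -0.] shift [-0.721 -0.011  0.003]
```

>>> move_arm:
  plan:
    - [[0,0,0,0.005,0,0,1],[0,0,0,0.01,0,0,1],[0,0,0,0.015,0,0,1],[0,0,0,0.02,0,0,1],[0,0,0,0.025,0,0,1],[0,0,0,0.03,0,0,1],[0,0,0,0.03,0,0,1],[0,0,0,0.03,0,0,1]]

```text
t: 20.55
tcp_pos: [0.6516, 0.0697, 0.0682]
tool_rot: [0.745, 0.668, -0.001, 0.0]
force: [-1.1, -6.4, -3.3]
finger_gap: 0.27
```

>>> move_arm:
  plan:
    - [[0,0,0,0.002,0,0,1],[0,0,0,0.004,0,0,1],[0,0,0,0.006,0,0,1],[0,0,0,0.008,0,0,1],[0,0,0,0.01,0,0,1],[0,0,0,0.01,0,0,1],[0,0,0,0.01,0,0,1],[0,0,0,0.01,0,0,1]]

```text
t: 21.55
tcp_pos: [0.6516, 0.0698, 0.0681]
tool_rot: [0.745, 0.668, -0.001, 0.001]
force: [-0.5, -8.2, -2.6]
finger_gap: 0.271
```

>>> move_arm:
  plan:
    - [[0,0,0,0.002,0,0,1],[0,0,0,0.004,0,0,1],[0,0,0,0.006,0,0,1],[0,0,0,0.008,0,0,1],[0,0,0,0.01,0,0,1],[0,0,0,0.012,0,0,1],[0,0,0,0.014,0,0,1],[0,0,0,0.014,0,0,1]]

```text
t: 22.55
tcp_pos: [0.6515, 0.07, 0.0679]
tool_rot: [0.744, 0.668, -0.002, 0.001]
force: [-1.3, -11.7, -3.4]
finger_gap: 0.268
```

>>> move_arm:
  plan:
    - [[0,0,0,0.002,0,0,1],[0,0,0,0.004,0,0,1],[0,0,0,0.006,0,0,1],[0,0,0,0.007,0,0,1],[0,0,0,0.007,0,0,1],[0,0,0,0.007,0,0,1],[0,0,0,0.007,0,0,1],[0,0,0,0.007,0,0,1]]

```text
t: 23.55
tcp_pos: [0.6515, 0.0701, 0.0678]
tool_rot: [0.744, 0.668, -0.002, 0.001]
force: [-1.3, -14.0, -3.6]
finger_gap: 0.269
```

```bash
python3 -c "
from h import *
to([.6423,-.0039,.068],83.75)
"
```

```text
t 23.55 tcp [0.6515 0.0701 0.0678] yaw 83.8 F [ -1.33 -13.98  -3.61] gap 0.269
turn [-0.002  0.007  0.001] shift [-0.746 -0.011  0.002]
```

The pull is now 14 N against about 2.4 N of drag, which leaves about 11 N on the bumpers with no further travel, so the bin is home. I'll back off to mid-opening and lift out.

>>> move_arm:
  plan:
    - [[0,0,0,-0.03,0,0,1],[0,0,0,-0.06,0,0,1],[0,0,0,-0.09,0,0,1],[0,0,0,-0.12,0,0,1],[0,0,0,-0.12,0,0,1],[0,0,0,-0.12,0,0,1],[0,0,0,-0.12,0,0,1],[0,0,0,-0.12,0,0,1]]

```text
t: 24.55
tcp_pos: [0.6506, 0.0618, 0.0683]
tool_rot: [0.745, 0.667, 0.0, -0.0]
force: [0.6, 0.1, -2.0]
finger_gap: 0.269
```

```bash
python3 -c "
from h import *
to([.6515,.063,.108],83.75)
"
```

```text
t 24.55 tcp [0.6506 0.0618 0.0683] yaw 83.74 F [ 0.57  0.12 -1.98] gap 0.269
turn [ 0. -0. -0.] shift [ 0.012  0.007 -0.397]
```

>>> move_arm:
  plan:
    - [[0,0,0,0,0,-0.05,1],[0,0,0,0,0,-0.1,1],[0,0,0,0,0,-0.15,1],[0,0,0,0,0,-0.2,1],[0,0,0,0,0,-0.26,1],[0,0,0,0,0,-0.32,1],[0,0,0,0,0,-0.38,1],[0,0,0,0,0,-0.38,1]]

```text
t: 25.55
tcp_pos: [0.6511, 0.0617, 0.1071]
tool_rot: [0.745, 0.667, 0.0, 0.001]
force: [0.5, 0.9, -2.2]
finger_gap: 0.268
```

>>> move_arm:
  plan:
    - [[0,0,0,0.1,0,0,1],[0,0,0,0.22,0,0,1],[0,0,0,0.36,0,0,1],[0,0,0,0.5,0,0,1],[0,0,0,0.65,0,0,1],[0,0,0,0.8,0,0,1],[0,0,0,0.95,0,0,1],[0,0,0,1,0,0,1]]

```text
t: 26.55
tcp_pos: [0.6616, 0.1625, 0.1063]
tool_rot: [0.744, 0.668, 0.0, 0.0]
force: [0.6, -1.1, -1.5]
finger_gap: 0.27
```

```bash
python3 -c "
from h import *
to([.4825,.2385,.106],71)
s=save('top','t5');a=save('scene','s6')
A=cv2.resize(s['img'][98:208,260:400,::-1],None,fx=4,fy=4,interpolation=cv2.INTER_CUBIC)
cv2.imwrite('pics/m6.png',A)
"
```

```text
t 26.55 tcp [0.6616 0.1625 0.1063] yaw 83.81 F [ 0.63 -1.08 -1.55] gap 0.27
turn [ 0.    -0.     0.285] shift [ 0.563 -1.862  0.003]
```

View pics/m6.png

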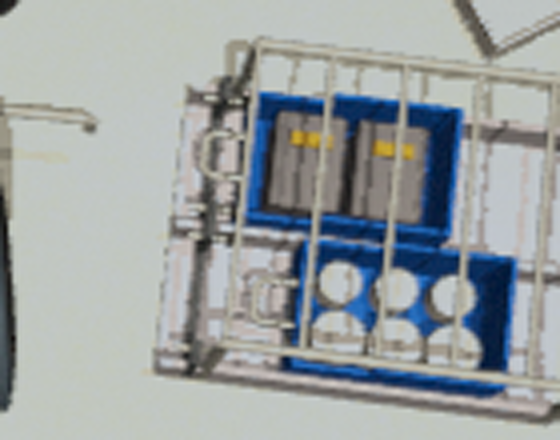

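The bin is home behind the stop frame, with its eye at (222,155) poking out between the posts. The hook is free at (90,125), and the reel bin has not moved. Now I'll carry the hook back to its mat.

>>> move_arm:
  plan:
    - [[0,0,0,0.03,-0.1,0,1],[0,0,0,0.06,-0.22,0,1],[0,0,0,0.1,-0.35,0,1],[0,0,0,0.14,-0.5,0,1],[0,0,0,0.18,-0.65,0,1],[0,0,0,0.22,-0.78,0,1],[0,0,0,0.26,-0.9,0,1],[0,0,0,0.28,-0.95,0,1]]

```text
t: 27.65
tcp_pos: [0.5692, 0.1998, 0.1063]
tool_rot: [0.744, 0.668, -0.0, -0.0]
force: [0.7, -0.5, -2.0]
finger_gap: 0.273
```

>>> move_arm:
  plan:
    - [[0,0,0.04,0.03,-0.1,0,1],[0,0,0.08,0.06,-0.22,0,1],[0,0,0.12,0.1,-0.35,0,1],[0,0,0.17,0.14,-0.5,0,1],[0,0,0.22,0.19,-0.65,0,1],[0,0,0.27,0.23,-0.8,0,1],[0,0,0.31,0.27,-0.92,0,1],[0,0,0.31,0.27,-0.92,0,1]]

```text
t: 28.65
tcp_pos: [0.4811, 0.2365, 0.1064]
tool_rot: [0.82, 0.573, -0.0, -0.0]
force: [1.2, 0.8, -1.9]
finger_gap: 0.269
```

```bash
python3 -c "
from h import *
to([.481,.2365,.036],70)
"
```

```text
t 28.65 tcp [0.4811 0.2365 0.1064] yaw 69.86 F [ 1.22  0.8  -1.92] gap 0.269
turn [-0.     0.    -0.003] shift [-0.    -0.001  0.704]
```

>>> move_arm:
  plan:
    - [[0,0,0,0,0,0.1,1],[0,0,0,0,0,0.22,1],[0,0,0,0,0,0.34,1],[0,0,0,0,0,0.46,1],[0,0,0,0,0,0.56,1],[0,0,0,0,0,0.64,1],[0,0,0,0,0,0.7,1],[0,0,0,0,0,0.7,1]]

```text
t: 29.65
tcp_pos: [0.4815, 0.2362, 0.0359]
tool_rot: [0.82, 0.572, -0.0, -0.0]
force: [-1.0, 0.3, -2.2]
finger_gap: 0.273
```

>>> move_arm:
  plan:
    - [[0,0,0,0,0,0.01,1],[0,0,0,0,0,0.02,1],[0,0,0,0,0,0.03,1],[0,0,0,0,0,0.035,1],[0,0,0,0,0,0.035,1],[0,0,0,0,0,0.035,1],[0,0,0,0,0,0.035,1],[0,0,0,0,0,0.035,1]]

```text
t: 30.65
tcp_pos: [0.4817, 0.2362, 0.0328]
tool_rot: [0.82, 0.572, 0.0, 0.0]
force: [-0.2, -0.5, -1.2]
finger_gap: 0.27
```

>>> move_arm:
  plan:
    - [[0,0,0,0,0,0.004,1],[0,0,0,0,0,0.008,1],[0,0,0,0,0,0.01,1],[0,0,0,0,0,0.01,1],[0,0,0,0,0,0.01,1],[0,0,0,0,0,0.01,1],[0,0,0,0,0,0.01,1],[0,0,0,0,0,0.01,1]]

```text
t: 31.65
tcp_pos: [0.4816, 0.2362, 0.0319]
tool_rot: [0.82, 0.572, -0.0, -0.0]
force: [-0.1, -0.4, 0.3]
finger_gap: 0.27
```

The weight has come off the wrist, so the hook is standing on the mat. I'll release it and go straight up.

>>> move_arm:
  plan:
    - [[0,0,0,0,0,0,0.65],[0,0,0,0,0,0,0.5],[0,0,0,0,0,0,0.3],[0,0,0,0,0,0,0],[0,0,0,0,0,0,0],[0,0,0,0,0,0,0],[0,0,0,0,0,0,0],[0,0,0,0,0,0,0]]

```text
t: 32.65
tcp_pos: [0.4816, 0.2362, 0.0318]
tool_rot: [0.82, 0.572, -0.0, -0.0]
force: [-0.2, -0.0, 0.1]
finger_gap: 1.001
```

>>> move_arm:
  plan:
    - [[0,0,0,0,0,-0.1,0],[0,0,0,0,0,-0.2,0],[0,0,0,0,0,-0.35,0],[0,0,0,0,0,-0.5,0],[0,0,0,0,0,-0.65,0],[0,0,0,0,0,-0.8,0],[0,0,0,0,0,-0.95,0],[0,0,0,0,0,-1,0]]

```text
t: 33.65
tcp_pos: [0.4822, 0.2363, 0.1331]
tool_rot: [0.82, 0.572, 0.001, 0.0]
force: [0.4, -0.3, -0.4]
finger_gap: 1.005
```

>>> move_arm:
  plan:
    - [[0,0,0,-0.1,0,-0.1,0],[0,0,0,-0.2,0,-0.2,0],[0,0,0,-0.35,0,-0.3,0],[0,0,0,-0.5,0,-0.4,0],[0,0,0,-0.65,0,-0.5,0],[0,0,0,-0.8,0,-0.5,0],[0,0,0,-0.95,0,-0.5,0],[0,0,0,-1,0,-0.5,0]]

```text
t: 34.65
tcp_pos: [0.4464, 0.1414, 0.1815]
tool_rot: [0.821, 0.572, -0.001, -0.0]
force: [-0.0, -0.2, 0.3]
finger_gap: 0.999
```

```bash
python3 -c "
from h import *
s=save('top','t6');a=save('scene','s7')
C=np.zeros((590,780,3),np.uint8)
C[:,:]=cv2.resize(a['img'][100:355,50:387,::-1],(780,590),interpolation=cv2.INTER_CUBIC)
cv2.imwrite('pics/m7.png',C)
z=load('t0')
for n,(u,v) in dict(bat=(150,194),drv=(225,132)).items(): print(n,np.abs(s['img'][v-14:v+14,u-9:u+9].astype(int)-z['img'][v-14:v+14,u-9:u+9]).mean())
print(status.sense()['t'],status.sense()['force'])
for S in(z,s):
    Q=cloud(S)[150:225,160:235].reshape(-1,3);H=Q[(Q[:,2]>.035)&(Q[:,2]<.05)&(Q[:,1]>.2)&(Q[:,1]<.31)&(Q[:,0]<.53)]
    print(len(H),cv2.minAreaRect(H[:,:2].astype('f4')) if len(H)>3 else 0)
"
```

```text
bat 4.782407407407407
drv 10.343915343915343
34.75 [ 0.38096188 -0.6867456  -0.43822875]
272 ((0.48662373423576355, 0.2522652745246887), (0.10549996793270111, 0.02456061914563179), 70.57820129394531)
115 ((0.48570817708969116, 0.2530285716056824), (0.10662485659122467, 0.02433694154024124), 67.98643493652344)
```

View pics/m7.png

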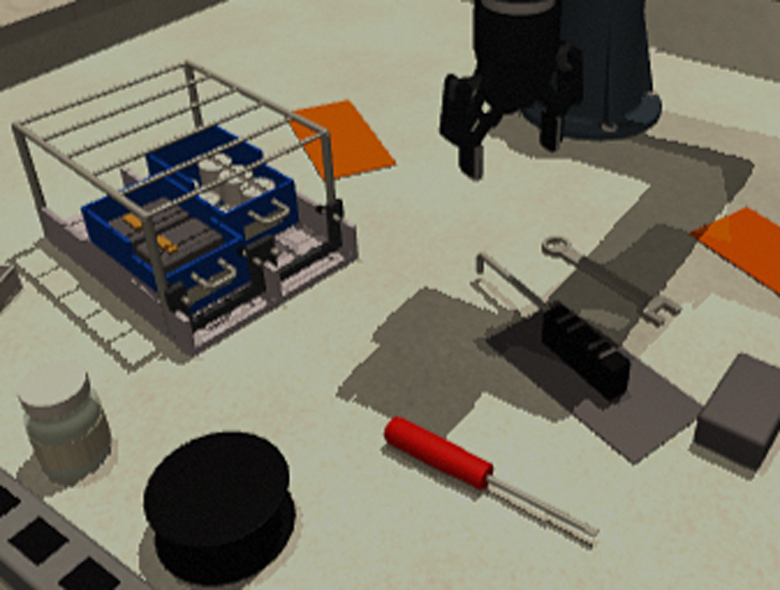

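The hook stands upright on its mat, with its handle at (585,350). The bin is at the stops with its eye at (215,272). The reel bin, screwdriver and battery pack are undisturbed, and the gripper is clear.

```bash
python3 -c "
from station import manip
print(manip.sign_off())"
```

```text
the job is handed in; nothing more can be done
None
```

The battery bin is home against its bumpers, the hook is standing back on its mat, and the job is handed in at about 35 s of the 64 s limit.

- **Pull:** I lowered the hook into the eye of the bin with the grey blocks and drew it forward at about 2.4 N of drag. It then stopped firmly. At the last step the wrist read 14 N with no further travel, so about 11 N was on the bumpers. That figure is the wrist reading less the drag, not a direct measurement. No reading, taken at the end of each move, was above 14 N.
- **Unhooking:** I backed off about 8 mm within the eye's 19 mm of free play and lifted out. The wrist showed no contact force along the pull, so I don't expect the bin was pushed back.
- **Last checks:** The hook is upright on the mat, with its centre within about 1 mm and its heading within about 3° of where it started. The reel bin, screwdriver and battery pack look undisturbed in the final picture, and the gripper is open and clear.
- **Disagreement:** The before-and-after image comparison showed a small difference around the screwdriver. I put it down to the arm's shadow and did not measure its position again.
- **Pictures:** I viewed 12, two over the budget of 10.

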